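Load a bottle through the spring flap of a cooler tray

TASK

Take the tall bottle of milk tea, stand it in the open mouth of the white cooler tray, and push it along the tray floor through the spring flap until the flap has fallen fully shut behind it. Leave the bottle standing inside and let go of it, and do not disturb the short bottle.

Things in the scene. Friction and masses are not known exactly. Their poses are not given: they have to be found in the camera images.
- tall_bottle_mid (a point): Centre, half-way up, of the tall upright milk-tea bottle: 160 mm high, beige round body 56 mm wide; its black cap (40 mm wide, 28 mm high; middle 66 mm above this point) is the place to grip from above. 0.3 kg; z up. Stands on the counter, nearer the robot than the tray, in a row with a short bottle, a jar and a cup in any order, centres 110 mm or more apart, the others at most 100 mm high.
- tray: Fixed white open-topped lane. Origin: on the counter, lane centre, in the shut flap's plane. x runs along the lane (roughly to the robot's left) from the open mouth (x=-110 mm; room for a bottle at -70) to the end wall (face at +194); z up. Floor 4 mm thick; side walls 45 mm high, faces at y=-50 and +56. A bottle is clear of the closing flap with its centre past x=+120; at +166 it touches the end.
- flap (a joint): Upright-hinged steel spring flap across the tray at its x=0: 98 mm long, 5 mm thick, from 12 to 76 mm above the counter; hinge post 81 mm high at tray y=+52 mm. 0 rad = shut; grows to 1.75 as it swings inward, to the tray's closed end (1.57 = along the side wall). It opens inward only and its spring always shuts it; a bottle pushes it open with 1 to 2 N.
- short_bottle_mid (a point): Centre, half-way up, of the short bottle, to be left alone: same 56 mm body and black cap as the tall one, but only 100 mm high. z up. It stands on the counter in the same row.

How it is judged:
By the outcome, as a careful person would: the job done as asked, in the order asked, and still so for the second after the job is handed in, with the robot touching nothing.
It also fails if it takes over 42 s, if anything falls off the work surface, if the arm or the gripper's body presses on something with over 40 N, if the wrist force passes 120 N, or if a joint passes its speed limit or range.

ROBOT

A 6-joint arm with a two-finger parallel gripper is mounted at the origin on the work surface. World frame = base frame: x ahead of the robot, y to its left, z up, the work surface at z = 0. Lengths are in m, angles in rad, forces in N, time in s.
With the tool pointing down it reaches from about 0.375 to 0.825 m from the base axis. Payload 5.5 kg.
Tool frame: the origin (TCP) lies on the centre line of the jaws, within the pads' length; the fingertips stand manip.nose_length ahead of it and the grasp point (between the pads) lies 5 mm behind it (manip.nose_length is the distance from the TCP to the fingertips, in m); z points along the fingers, y is the direction in which the jaws open and shut (so a half turn about z gives the same grasp; the last joint's range is limited). The gripper opens to 85 mm and grips with 20 to 120 N. Pads are 22 mm wide; open, the fingers measure 114 mm over their backs; the gripper's body (76 mm by 85 mm) begins 54 mm behind the grasp point. The pads swing forward as they close: fully open they stand 13 mm farther back than shut.
Start: joints at [-1.125, 0.314, -0.047, 1.21, 0, 1.571], TCP at [0.259, -0.541, 0.209] pointing down, gripper open.
Joint ranges: [-2.67, 2.67], [-0.69, 1.73], [-1.03, 1.25], [-2.08, 2.16], [-1.42, 1.45], [-3.14, 3.14]. Speed limits (rad/s): [2.39, 2.39, 3.01, 3.14, 3.14, 3.14].

INTERFACE

Orientations are given as a unit quaternion [x, y, z, w].
In Python, from rig import manip, vision, workorder gives the robot as it stands.
- The arm moves only by the tool carry_out, never from a script. Its argument "targets" is a list of rows, each a list of 7 numbers: the shift along the world's x, y, z in cm, then the turn, a rotation vector about the world's x, y, z in rad, then the opening, from 0 (shut) to 1 (fully open). A call has 1 to 12 rows; each row is the pose to reach, as a shift and turn from the pose measured when the call began; what a row does not reach only later rows make up. A row lasts 1/10 s, in which the tool goes at most 50 mm and 8.59 degrees, less where a joint would pass 70% of its speed; a pose out of reach is approached as far as the arm can. A call with a gripper value outside its range is refused whole. The fingers move at their own pace and stop on an object; the grip force is fixed at half the most. Time passes only in rows, so rows that repeat a pose let the fingers close. It gives the time, the measured TCP pose, the force and the opening at its end, in the units of the state.
- manip.sense(): the state, without advancing time (a new reading comes with each control period).
- vision.grab_frame(name): name is "side" or "top"; returns a dict with "image" (420x560x3 uint8, blue, green, red), "fx", "fy", "cx", "cy" (pixels), "extrinsics" (4x4, takes a point from world to camera coordinates). Camera axes: x right, y down, z forward; pixel columns grow to the right and rows downward; lengths in m; the calibration is good to about 2 mm. A picture is of the moment at which its call begins. There is no depth.
- workorder.sign_off(): hands the job in, once; it reports no verdict.
The state is a dict: "time": time; "q": joint angles; "dq": joint speeds; "joint_torque": joint torques, N m; "tcp_pos": TCP position; "eef_rot": TCP orientation; "force": force on the tool from outside, world axes, zero at the start; "ft_torque": the same for the moment, N m; "finger_gap": finger opening in m.
Only numpy, scipy, OpenCV 4.12 (cv2) and the standard library are available. Lean on these libraries where they do the work, as an engineer would, in place of code of your own. Each camera call takes 0.05 s, during which the arm holds its last target. There are 200 camera calls.

## Working session

There is one attempt and no reset: what is moved stays moved. The work goes in short steps, Python scripts to look and compute and a tool call to move; the robot and the scene stay as the last step left them, time stands still between calls to the robot, and variables do not carry over. Pictures are saved under pics/ and viewed, about 8 in all and at most 12, crops included, and the job is handed in when it is done.

Besides the shell and the picture viewer there is one more tool, called as name(argument=value, ...), one argument or row to a line, values as JSON. carry_out: Moves the arm, as the interface text tells. Its arguments: {"type":"object","properties":{"targets":{"type":"array"}},"required":["targets"]}

```bash
mkdir -p pics
cat > h.py <<'E'
import numpy as np, cv2
from rig import manip, vision, workorder
def grab(n,tag):
    f=vision.grab_frame(n); cv2.imwrite(f'pics/{tag}.png',f['image']); return f
def ray(f,u,v):
    E=np.array(f['extrinsics']); R=E[:3,:3]; c=-R.T@E[:3,3]
    d=R.T@np.array([(u-f['cx'])/f['fx'],(v-f['cy'])/f['fy'],1]); return c,d
def onz(f,u,v,z):
    c,d=ray(f,u,v); return c+d*(z-c[2])/d[2]
def proj(f,p):
    E=np.array(f['extrinsics']); q=E[:3,:3]@np.array(p)+E[:3,3]
    return np.array([f['fx']*q[0]/q[2]+f['cx'],f['fy']*q[1]/q[2]+f['cy']])
E
python3 - <<'E'
from h import *
a=grab('top','t0');b=grab('side','s0')
for f in(a,b): print(f['fx'],f['cx'],f['cy'],ray(f,280,210)[0],ray(f,280,210)[1])
s=manip.sense();print({k:np.round(v,3) for k,v in s.items()},manip.nose_length)
E
```

```text
519.5471270562626 284.7534596170222 204.04514802093493 [ 0.4547296  -0.02851744  1.21906623] [ 0.04178323  0.00170703 -0.99923287]
532.1726428683517 285.0800807857707 215.2090836287704 [0.1167694  0.92907241 0.7138091 ] [ 0.32814947 -0.78229029 -0.52964777]
{'time': np.float64(0.1), 'q': array([-1.125,  0.314, -0.048,  1.21 ,  0.   ,  1.571]), 'dq': array([ 0.   , -0.002,  0.003, -0.001, -0.001, -0.002]), 'joint_torque': array([ 1.0000e-03, -5.4077e+01,  3.4054e+01,  1.1000e-02,  0.0000e+00,
       -0.0000e+00]), 'tcp_pos': array([ 0.258, -0.541,  0.209]), 'eef_rot': array([ 0.975,  0.221, -0.   , -0.001]), 'force': array([-0.428, -0.867,  0.212]), 'ft_torque': array([ 0.032,  0.005, -0.001]), 'finger_gap': np.float64(0.086)} 0.014
```

View pics/t0.png

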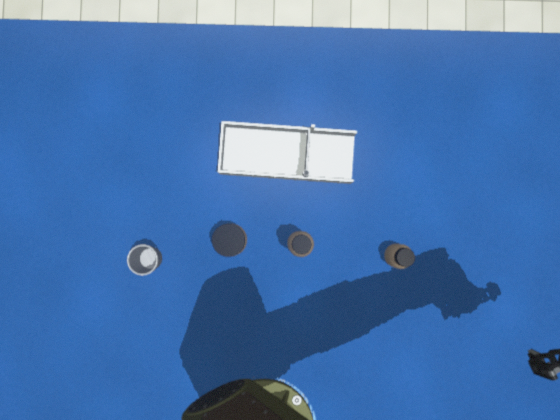

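View pics/s0.png

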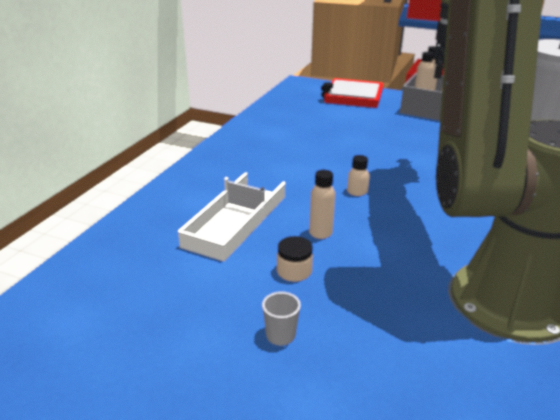

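The top view shows the tray with its mouth on the right (x≈355), end wall on the left (≈220) and the flap at ≈306. The row runs cup (143,260), jar (229,239), tall bottle (300,243), short bottle (402,256). The side view confirms that the tall bottle (322,205) stands between the jar and the short bottle.

Run:
```python
from h import *
a=grab('top','t1');b=grab('side','s1')
def blobs(f,m,lo):
    n,l,s,c=cv2.connectedComponentsWithStats(m.astype(np.uint8))
    return [(s[i],c[i],l==i) for i in range(1,n) if s[i][4]>lo]
for nm,f,(x0,y0,x1,y1) in(('top',a,(200,100,420,280)),('side',b,(170,150,375,260))):
    im=f['image'].astype(int); roi=np.zeros(im.shape[:2],bool); roi[y0:y1,x0:x1]=1
    dark=(im.max(2)<75)&roi
    for s,c,_ in blobs(f,dark,40): print(nm,'dark',s,c.round(1),onz(f,*c,.16 if nm=='top' else .146).round(4))
    white=(im.min(2)>135)&roi
    for s,c,m in blobs(f,white,300):
        r=cv2.minAreaRect(np.argwhere(m)[:,::-1].astype(np.float32)); bp=cv2.boxPoints(r)
        print(nm,'white',s,r); print([onz(f,*p,.045).round(4)[:2].tolist() for p in bp], bp.round(1).tolist())
c1=cv2.resize(a['image'][110:275,205:425],None,fx=3.6,fy=3.6,interpolation=cv2.INTER_CUBIC);cv2.imwrite('pics/t1c.png',c1)
c1=cv2.resize(b['image'][150:265,170:380],None,fx=3.8,fy=3.8,interpolation=cv2.INTER_CUBIC);cv2.imwrite('pics/s1c.png',c1)
```

```text
top dark [394 248  11  17  57] [397.3 254.8] [ 0.413  -0.2673  0.16  ]
top white [ 218  121  139   61 6745] ((286.86273193359375, 150.01336669921875), (136.18382263183594, 55.59819412231445), 3.9004933834075928)
[[0.5843, 0.1181], [0.7116, 0.1132], [0.6976, -0.1974], [0.5703, -0.1906]] [[217.0, 173.10000610351562], [220.8000030517578, 117.5999984741211], [356.70001220703125, 126.9000015258789], [352.8999938964844, 182.39999389648438]]
side dark [353 156  14  14 159] [359.5 162.5] [ 0.3799 -0.1799  0.146 ]
side dark [316 171  16  16 232] [323.5 178.7] [ 0.4315 -0.07    0.146 ]
side dark [279 237  32  23 633] [294.7 248.5] [0.3927 0.2007 0.146 ]
side white [ 177  172  109   88 4182] ((230.39356994628906, 211.98806762695312), (57.27079391479492, 118.6109390258789), 43.2642936706543)
[[0.7127, 0.137], [0.7403, -0.3299], [0.544, -0.1661], [0.562, 0.2199]] [[168.89999389648438, 235.5], [250.1999969482422, 149.1999969482422], [291.8999938964844, 188.39999389648438], [210.60000610351562, 274.79998779296875]]
```

View pics/t1c.png

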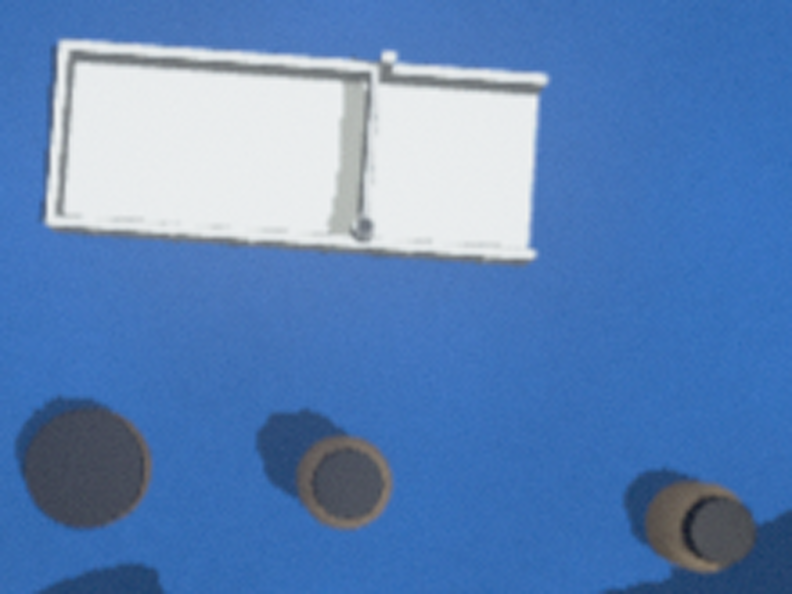

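View pics/s1c.png

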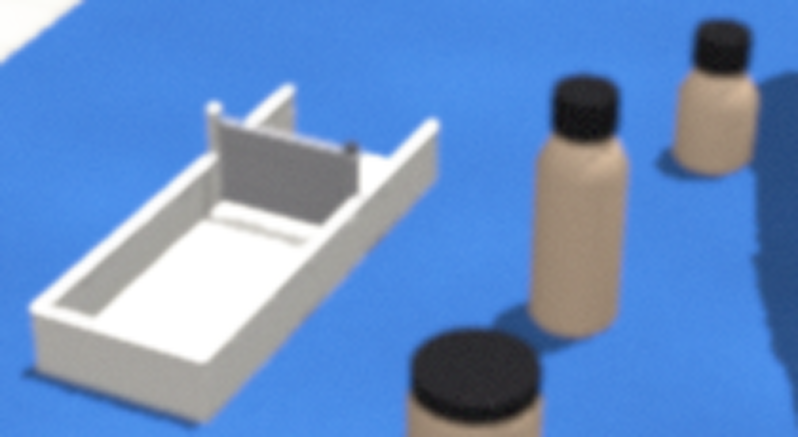

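The crops show the flap shut, with its dark hinge post at crop (363,230) on the robot side. The tall bottle's cap is at crop (348,482). The tray's top corners are about (60,42), (47,225), (548,77) and (536,257).

Run:
```python
from h import *
a=vision.grab_frame('top');b=vision.grab_frame('side')
t=lambda u,v:(u/3.6+205,v/3.6+110)
s=lambda u,v:(u/3.8+170,v/3.8+150)
P=[onz(a,*t(*p),.045)[:2] for p in((60,42),(47,225),(548,77),(536,257))]
print('corners',np.round(P,4)); 
d=(P[2]+P[3]-P[0]-P[1])/2; print('len',np.linalg.norm(d),'dir',-d/np.linalg.norm(d),'wid',np.linalg.norm(P[0]-P[1]),np.linalg.norm(P[2]-P[3]))
print('side corners', [onz(b,*s(*p),.045)[:2].round(4) for p in((33,308),(205,362),(292,88),(436,122))])
print('hinge',onz(a,*t(363,230),.081).round(4),onz(b,*s(350,150),.081).round(4))
print('flap far top',onz(a,*t(374,75),.076).round(4),onz(b,*s(222,122),.076).round(4))
def tri(p,q):
    c1,d1=ray(a,*p);c2,d2=ray(b,*q);A=np.c_[d1,-d2];k=np.linalg.lstsq(A,c2-c1,rcond=None)[0]
    return ((c1+k[0]*d1)+(c2+k[1]*d2))/2, np.linalg.norm(c1+k[0]*d1-c2-k[1]*d2)
print('capA top ctr',onz(a,*t(348,482),.16),tri(t(348,482),s(586,92)))
print('capB',onz(a,*t(723,530),.10),tri(t(723,530),s(722,32)))
print('sidecap',onz(b,*s(586,92),.16), 'side base A',onz(b,*s(575,325),0))
print('base B',onz(b,*s(712,165),0))
```

```text
corners [[ 0.7024  0.111 ]
 [ 0.5858  0.1158]
 [ 0.6873 -0.1987]
 [ 0.5726 -0.1928]]
len 0.3094882517775351 dir [0.04575524 0.99895268] wid 0.11668767034128188 0.11488379887038806
side corners [array([0.7026, 0.1134]), array([0.5851, 0.1209]), array([ 0.6844, -0.1935]), array([ 0.5733, -0.1892])]
hinge [ 0.5831 -0.0816  0.081 ] [ 0.5842 -0.0735  0.081 ]
flap far top [ 0.6799 -0.0868  0.076 ] [ 0.6789 -0.081   0.076 ]
capA top ctr [ 0.43103795 -0.07230093  0.16      ] (array([ 0.43108229, -0.07241719,  0.15612496]), np.float64(0.00027623281695654875))
capB [ 0.40597561 -0.29928226  0.1       ] (array([ 0.40688145, -0.29971695,  0.0968182 ]), np.float64(0.002180022915653024))
sidecap [ 0.42902567 -0.06540651  0.16      ] side base A [ 0.42543626 -0.06001183  0.        ]
base B [ 0.40245138 -0.285827    0.        ]
```

carry_out(
  targets=[
    [3,9,1,0,0,0.15,1],
    [5,14,1,0,0,0.3,1],
    [7,19,1,0,0,0.45,1],
    [9,24,1,0,0,0.6,1],
    [10,28,1,0,0,0.75,1],
    [12,33,1,0,0,0.9,1],
    [14,38,1,0,0,1.05,1],
    [16,43,1,0,0,1.2,1],
    [17.2,47,1,0,0,1.3,1],
    [17.2,47,1,0,0,1.3,1],
    [17.2,47,1,0,0,1.3,1],
    [17.2,47,1,0,0,1.3,1],
  ],
)

```text
time: 1.5
tcp_pos: [0.4308, -0.0702, 0.2192]
eef_rot: [0.641, 0.767, -0.0, -0.0]
force: [0.9, 0.5, -0.2]
finger_gap: 0.0853
```

Run:
```python
from h import *
from scipy.spatial.transform import Rotation as R
s=manip.sense();print(s['q'].round(3),s['tcp_pos'].round(4),R.from_quat(s['eef_rot']).as_matrix().round(3),s['time'],s['finger_gap'])
```

```text
[-1.610e-01  2.000e-03 -3.950e-01  1.175e+00 -1.000e-03  1.231e+00] [ 0.4308 -0.0702  0.2192] [[-0.178  0.984 -0.001]
 [ 0.984  0.178 -0.001]
 [-0.    -0.001 -1.   ]] 1.5 0.08527396853749504
```

carry_out(
  targets=[
    [0,0,0,0,0,0.15,1],
    [0,0,0,0,0,0.3,1],
    [0,0,0,0,0,0.45,1],
    [0,0,0,0,0,0.6,1],
    [0,0,0,0,0,0.75,1],
    [0,0,0,0,0,0.9,1],
    [0,0,0,0,0,1.05,1],
    [0,0,0,0,0,1.2,1],
    [0,0,0,0,0,1.345,1],
    [0,0,0,0,0,1.345,1],
    [0,0,0,0,0,1.345,1],
  ],
)

```text
time: 2.6
tcp_pos: [0.4304, -0.0714, 0.2192]
eef_rot: [0.027, 1.0, -0.001, 0.0]
force: [0.8, -0.6, 0.0]
finger_gap: 0.0852
```

Run:
```python
from h import *
s=manip.sense();print(s['q'].round(3),s['tcp_pos'].round(4),s['eef_rot'].round(3))
b=grab('side','s2')
i=b['image'].copy()
for z in (.16,.132,0):
    p=proj(b,[.431,-.071,z]); cv2.circle(i,tuple(int(v) for v in p.round()),1,(0,0,255),-1)
cv2.imwrite('pics/s2c.png',cv2.resize(i[90:260,220:420],None,fx=3.5,fy=3.5,interpolation=cv2.INTER_CUBIC))
```

```text
[-1.640e-01  0.000e+00 -3.960e-01  1.174e+00 -1.000e-03 -1.100e-01] [ 0.4304 -0.0714  0.2192] [ 0.027  1.    -0.001  0.   ]
```

View pics/s2c.png

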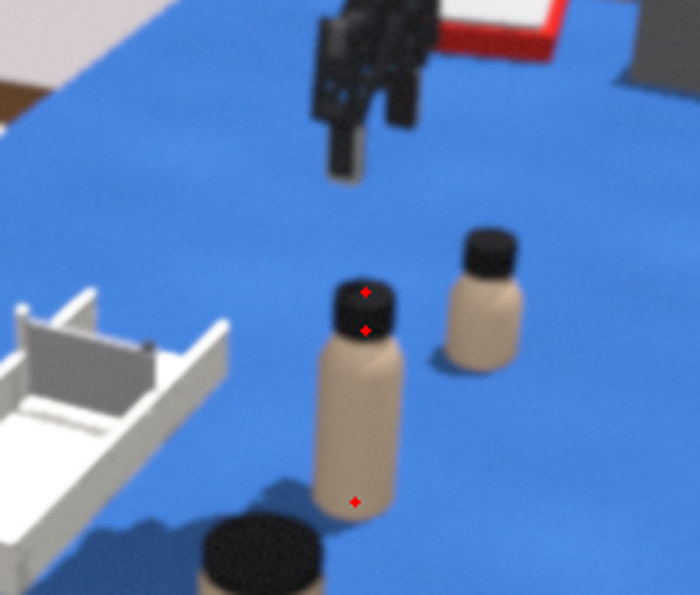

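The marks at (0.431, -0.071) fall on the cap and the base, and the gripper is right above. I'll descend so the fingertips stay just above the shoulder.

carry_out(
  targets=[
    [0,0,-3,0,0,0,1],
    [0,0,-5,0,0,0,1],
    [0,0,-6.5,0,0,0,1],
    [0,0,-7.1,0,0,0,1],
    [0,0,-7.1,0,0,0,1],
    [0,0,-7.1,0,0,0,0.3],
    [0,0,-7.1,0,0,0,0.3],
    [0,0,-7.1,0,0,0,0.3],
    [0,0,-7.1,0,0,0,0.3],
    [0,0,-7.1,0,0,0,0.3],
    [0,0,-7.1,0,0,0,0.3],
    [0,0,-7.1,0,0,0,0.3],
  ],
)

```text
time: 3.85
tcp_pos: [0.4305, -0.0711, 0.1482]
eef_rot: [0.026, 1.0, -0.001, 0.0]
force: [0.2, 0.6, -0.6]
finger_gap: 0.0257
```

The gap of 25.7 mm is below the 40 mm cap width, so the cap isn't between the pads. I'll take a look.

Run:
```python
from h import *
b=grab('side','s3');a=grab('top','t3')
i=cv2.resize(b['image'][120:260,250:390],None,fx=4,fy=4,interpolation=cv2.INTER_CUBIC)
cv2.imwrite('pics/s3c.png',i)
```

```text
(no output)
```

View pics/s3c.png

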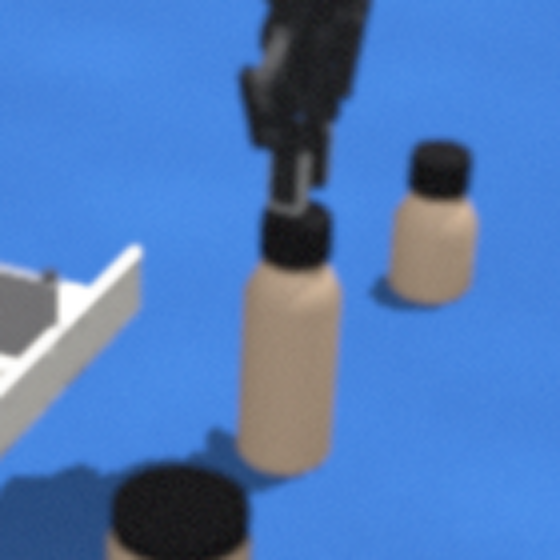

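Run:
```python
from h import *
f=vision.grab_frame('side')
for (u,v) in((290,212),):
    c,d=ray(f,u/4+250,v/4+120)
    for y in(-.045,-.055): print(y,c+d*(y-c[1])/d[1])
for p in([.4305,-.055,.134],[.4305,-.055,.16],[.431,-.071,.16]): print(p,(proj(f,p)-[250,120])*4)
print(repr(manip.nose_length)); print([x for x in dir(manip) if x[0]!='_']); print(manip.sense()['force'],manip.sense()['finger_gap'])
a=cv2.imread('pics/t3.png');cv2.imwrite('pics/t3c.png',cv2.resize(a[180:300,230:430],None,fx=4,fy=4,interpolation=cv2.INTER_CUBIC))
```

```text
-0.045 [ 0.42663892 -0.045       0.17344602]
-0.055 [ 0.42982009 -0.055       0.16789856]
[0.4305, -0.055, 0.134] [285.71320344 265.92246933]
[0.4305, -0.055, 0.16] [288.08904282 224.53231277]
[0.431, -0.071, 0.16] [296.76679195 211.79105524]
0.014
['MotionError', 'nose_length', 'sense']
[-0.54489107  0.31934617  0.86907366] 0.02556986712365993
```

View pics/t3c.png

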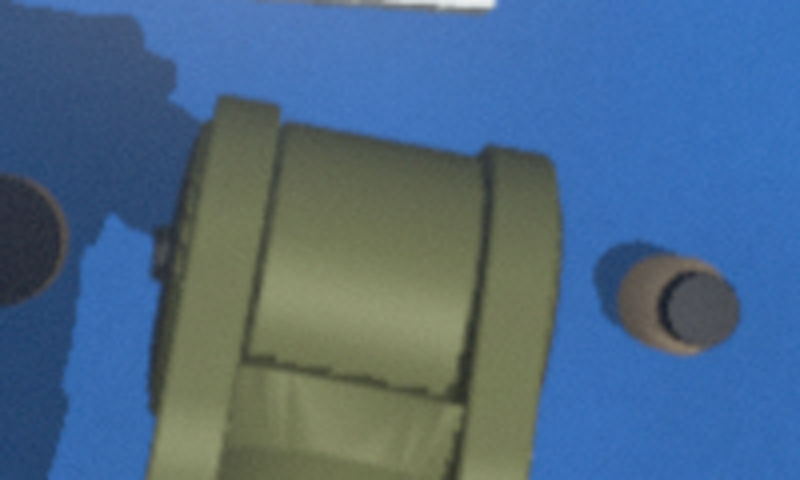

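The side view puts the tips at z≈0.168, 8 mm above the cap, about 34 mm higher than the reported TCP implies. The x and y agree. I'll open, go about 3 cm lower while watching the force, and close again.

carry_out(
  targets=[
    [0,0,0.5,0,0,0,1],
    [0,0,0.5,0,0,0,1],
    [0,0,0.5,0,0,0,1],
    [0,0,0.5,0,0,0,1],
    [0,0,0.5,0,0,0,1],
    [0,0,0,0,0,0,1],
    [0,0,-1,0,0,0,1],
    [0,0,-2,0,0,0,1],
    [0,0,-2,0,0,0,1],
  ],
)

```text
time: 4.9
tcp_pos: [0.4289, -0.0709, 0.1262]
eef_rot: [0.026, 1.0, -0.0, -0.002]
force: [0.2, 0.2, -0.2]
finger_gap: 0.0856
```

Run:
```python
from h import *
b=grab('side','s4')
cv2.imwrite('pics/s4c.png',cv2.resize(b['image'][120:260,250:390],None,fx=4,fy=4,interpolation=cv2.INTER_CUBIC))
print(manip.sense()['force'],[((proj(b,[.4305,-.0714,z])-[250,120])*4).round() for z in(.13,.14,.15,.16)])
```

```text
[ 0.12531686 -0.89496237  0.43510053] [array([295., 259.]), array([296., 243.]), array([297., 228.]), array([298., 212.])]
```

View pics/s4c.png

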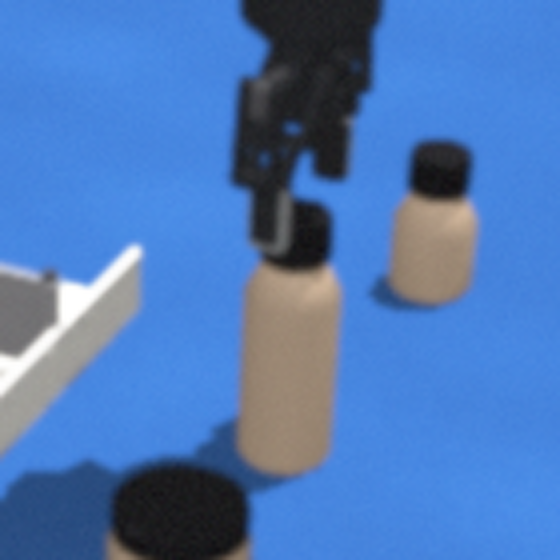

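The tips are at (268,250) and (330,178), which is 89 mm apart along y as expected. Their midpoint puts the open tips at z≈0.159, so the real tips are about 33 mm above what the TCP reading implies. I'll descend another 1.3 cm and close.

carry_out(
  targets=[
    [0.2,0,-0.7,0,0,0,1],
    [0.2,0,-1.3,0,0,0,1],
    [0.2,0,-1.3,0,0,0,1],
    [0.2,0,-1.3,0,0,0,0.3],
    [0.2,0,-1.3,0,0,0,0.3],
    [0.2,0,-1.3,0,0,0,0.3],
    [0.2,0,-1.3,0,0,0,0.3],
    [0.2,0,-1.3,0,0,0,0.3],
    [0.2,0,-1.3,0,0,0,0.3],
    [0.2,0,-1.3,0,0,0,0.3],
  ],
)

```text
time: 5.95
tcp_pos: [0.4319, -0.0712, 0.1146]
eef_rot: [0.026, 1.0, -0.001, -0.0]
force: [-0.5, 0.2, 5.1]
finger_gap: 0.0386
```

Gripped: the gap is 38.6 mm. Now lift, go over the near wall at the mouth and look again.

carry_out(
  targets=[
    [0,0,2,0,0,0,0.2],
    [0,0,5,0,0,0,0.2],
    [0,0,8,0,0,0,0.2],
    [0,-4,8,0,0,0,0.2],
    [0,-8,8,0,0,0,0.2],
    [4,-8.2,8,0,0,0,0.2],
    [8,-8.2,8,0,0,0,0.2],
    [12,-8.2,8,0,0,0,0.2],
    [16,-8.2,8,0,0,0,0.2],
    [20.6,-8.2,8,0,0,0,0.2],
    [20.6,-8.2,8,0,0,0,0.2],
    [20.6,-8.2,8,0,0,0,0.2],
  ],
)

```text
time: 7.15
tcp_pos: [0.6375, -0.1527, 0.192]
eef_rot: [0.026, 1.0, -0.0, -0.002]
force: [-0.3, -0.0, -4.0]
finger_gap: 0.0382
```

Run:
```python
from h import *
b=grab('side','s5');a=grab('top','t5')
print(manip.sense()['force'],manip.sense()['q'].round(2))
l=cv2.resize(b['image'][90:260,170:340],None,fx=3,fy=3,interpolation=cv2.INTER_CUBIC)
cv2.imwrite('pics/s5c.png',l)
x,y,z0=.638,-.153,.08
print([((proj(b,[x,y,z])-[170,90])*3).round() for z in(z0,z0+.132,z0+.16)])
```

```text
[-0.42602815 -0.22164988 -2.77318581] [-0.24  0.43  0.08  1.23 -0.   -0.18]
[array([258., 244.]), array([255.,  98.]), array([255.,  65.])]
```

View pics/s5c.png

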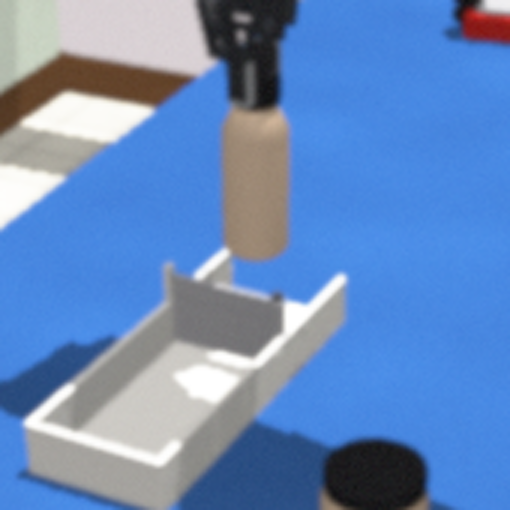

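The bottle hangs upright over the mouth, its base at crop (255,258), as predicted. Now lower it to the 4 mm floor.

carry_out(
  targets=[
    [0,0,-3,0,0,0,0.2],
    [0,0,-5,0,0,0,0.2],
    [0,0,-6,0,0,0,0.2],
    [0,0,-6.5,0,0,0,0.2],
    [0,0,-6.9,0,0,0,0.2],
    [0,0,-7.1,0,0,0,0.2],
    [0,0,-7.2,0,0,0,0.2],
    [0,0,-7.3,0,0,0,0.2],
    [0,0,-7.3,0,0,0,0.2],
    [0,0,-7.3,0,0,0,0.2],
  ],
)

```text
time: 8.25
tcp_pos: [0.6367, -0.153, 0.1209]
eef_rot: [0.026, 1.0, -0.0, -0.001]
force: [-0.5, -0.0, -2.9]
finger_gap: 0.0383
```

carry_out(
  targets=[
    [0.1,0,-0.15,0,0,0,0.2],
    [0.1,0,-0.25,0,0,0,0.2],
    [0.1,0,-0.25,0,0,0,0.2],
    [0.1,0,-0.25,0,0,0,0.2],
  ],
)

```text
time: 8.65
tcp_pos: [0.6383, -0.1531, 0.119]
eef_rot: [0.026, 1.0, -0.0, -0.001]
force: [0.4, -0.8, 2.2]
finger_gap: 0.0382
```

Floor contact, with fz changing from -2.9 to +2.2. Now push along the lane direction (0.046, 0.999).

carry_out(
  targets=[
    [0.05,1,0,0,0,0,0.2],
    [0.1,2,0,0,0,0,0.2],
    [0.14,3,0,0,0,0,0.2],
    [0.18,4,0,0,0,0,0.2],
    [0.23,5,0,0,0,0,0.2],
    [0.28,6,0,0,0,0,0.2],
    [0.32,7,0,0,0,0,0.2],
    [0.37,8,0,0,0,0,0.2],
    [0.41,9,0,0,0,0,0.2],
    [0.46,10,0,0,0,0,0.2],
  ],
)

```text
time: 9.65
tcp_pos: [0.643, -0.0523, 0.1191]
eef_rot: [0.026, 1.0, -0.0, -0.001]
force: [0.9, -2.9, 0.6]
finger_gap: 0.0379
```

carry_out(
  targets=[
    [0.05,1,0,0,0,0,0.2],
    [0.1,2,0,0,0,0,0.2],
    [0.14,3,0,0,0,0,0.2],
    [0.18,4,0,0,0,0,0.2],
    [0.23,5,0,0,0,0,0.2],
    [0.28,6,0,0,0,0,0.2],
    [0.32,7,0,0,0,0,0.2],
    [0.37,8,0,0,0,0,0.2],
    [0.41,9,0,0,0,0,0.2],
    [0.46,10,0,0,0,0,0.2],
    [0.52,11.2,0,0,0,0,0.2],
    [0.52,11.2,0,0,0,0,0.2],
  ],
)

```text
time: 10.85
tcp_pos: [0.6482, 0.0622, 0.119]
eef_rot: [0.025, 1.0, 0.001, -0.001]
force: [0.2, 1.6, 0.8]
finger_gap: 0.0381
```

Run:
```python
from h import *
b=grab('side','s6')
print(manip.sense()['force'])
cv2.imwrite('pics/s6c.png',cv2.resize(b['image'][90:260,170:340],None,fx=3,fy=3,interpolation=cv2.INTER_CUBIC))
```

```text
[-0.48528164  1.67622855  0.183901  ]
```

View pics/s6c.png

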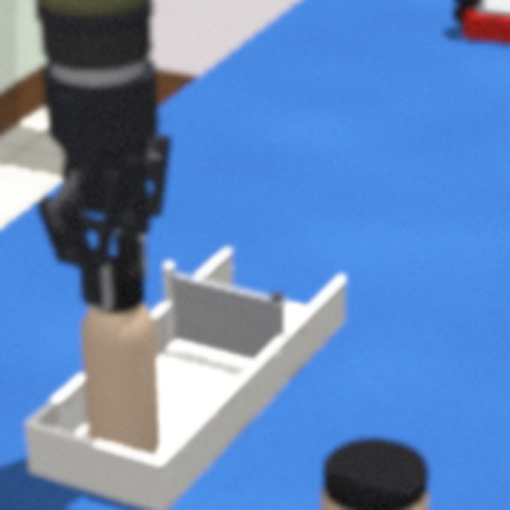

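The bottle stands upright near the end wall and the flap is shut behind it, at the same pixels as before (165–282, 268–355). Release and rise.

carry_out(
  targets=[
    [0,0,0,0,0,0,0.6],
    [0,0,0,0,0,0,1],
    [0,0,0,0,0,0,1],
    [0,0,0,0,0,0,1],
    [0,0,0,0,0,0,1],
    [0,0,0,0,0,0,1],
    [0,0,1,0,0,0,1],
    [0,0,3,0,0,0,1],
    [0,0,6,0,0,0,1],
    [0,0,10,0,0,0,1],
    [0,0,10,0,0,0,1],
  ],
)

```text
time: 12.0
tcp_pos: [0.6515, 0.062, 0.2261]
eef_rot: [0.025, 1.0, 0.001, 0.004]
force: [0.8, -0.0, 0.5]
finger_gap: 0.0851
```

Run:
```python
from h import *
b=grab('side','s7')
print(manip.sense()['force'],manip.sense()['finger_gap'])
cv2.imwrite('pics/s7c.png',cv2.resize(b['image'][60:270,170:390],None,fx=2.8,fy=2.8,interpolation=cv2.INTER_CUBIC))
```

```text
[-0.46655531 -0.50082064 -0.14460128] 0.08481382624551587
```

View pics/s7c.png

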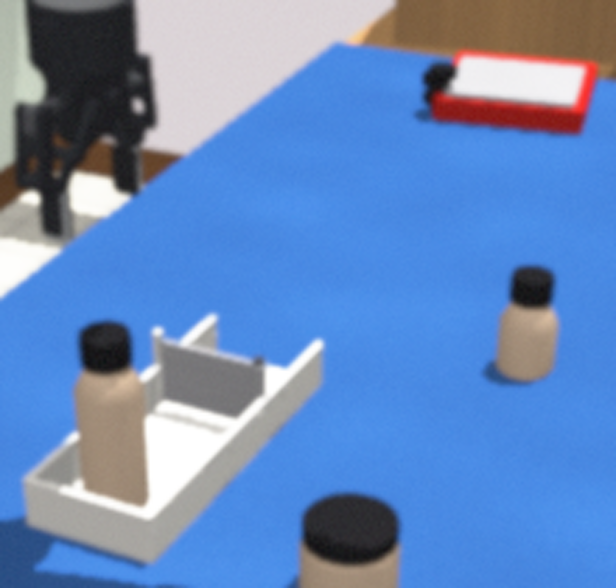

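The bottle stands free inside, the flap is shut and the short bottle is where it was. The gripper is open and clear.

Run:
```python
from h import *
print(workorder.sign_off())
```

```text
the job is handed in; nothing more can be done
None
```

The tall bottle is standing inside the tray with the flap shut behind it, and I handed the job in at about 12 s of robot time. I gripped it by the cap, lifted it over the side wall and stood it on the tray floor at the mouth. Then I pushed it, still gripped, about 21 cm along the lane through the flap, let go and rose clear.

**Last checks:** The final side picture shows:
- the bottle upright and free near the end wall, at about +145 mm along the tray by the arm's reading (clear of the flap is +120);
- the flap at its shut position;
- the short bottle standing where it was.

The gripper was open and about 10 cm above its release height, with near-zero force. The largest force I saw at the end of a move was about 5 N.

**What disagreed:** The first grasp closed on air. In the pictures the fingertips were about 34 mm higher than the reported TCP and `manip.nose_length` imply. I measured the tips in the side view, went about 3.5 cm lower in two steps and gripped the cap on the second try. The bottle was not disturbed by the miss.

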